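# Latch the ammo box with one finger

## Robot

A 6-joint arm with a two-finger parallel gripper is mounted at the origin on the work surface. World frame = base frame: x ahead of the robot, y to its left, z up, the work surface at z = 0. Lengths are in m, angles in rad, forces in N, time in s.
With the tool pointing down it reaches from about 0.375 to 0.9 m from the base axis. Payload 3.1 kg.
Tool frame: the origin (TCP) lies midway between the tips of the shut fingers; the grasp point (between the pads) lies 19 mm behind it (manip.grasp_offset is the distance from the TCP to the grasp point, in m); z points along the fingers, y is the line along which they close (so a half turn about z gives the same grasp; the last joint's range is limited). The gripper opens to 85 mm and grips with 20 to 120 N. Pads are 22 mm wide; open, the fingers measure 114 mm over their backs; the gripper's body (76 mm by 85 mm) begins 54 mm behind the grasp point. The pads swing forward as they close: fully open they stand 13 mm farther back than shut.
Start: joints at [-1.446, 0.527, 1.433, -0, 1.181, -0.178], TCP at [0.187, -0.596, 0.231] pointing down, gripper open.
Joint ranges: [-3.08, 3.08], [-0.75, 2.2], [0.22, 2.44], [-1.43, 4.57], [0, 2.65], [-2.85, 2.85]. Speed limits (rad/s): [2.79, 2.79, 3.14, 3.14, 3.14, 3.14].

## Interface

Orientations are given as a unit quaternion [x, y, z, w].
In Python, from station import sensors, cams, order, manip gives the robot as it stands.
- The arm moves only by the tool move_arm, never from a script. Its argument "targets" is a list of rows, each an object of numbers: "dx", "dy", "dz": the shift along the world's x, y, z normalised to -1 to 1, where 1 is 25 mm; "rx", "ry", "rz": the turn, a rotation vector about the world's x, y, z normalised to -1 to 1, where 1 is 30 degrees. A call has exactly 10 rows; each row shifts and turns the commanded pose from where the row before left it; what a row does not reach is not made up. A row lasts 1/8 s, in which the tool goes at most 62.5 mm and 10.7 degrees, less where a joint would pass 70% of its speed; a pose out of reach is approached as far as the arm can. A call with a number of a shift or a turn outside -1 to 1 is refused whole. A call with a gripper value outside its range is refused whole. "claw" is the opening in per cent of the stroke, from 0 (shut) to 100 (fully open), set as the call begins (left out, the last holds). The fingers move at their own pace and stop on an object; "newtons" is the grip in N (left out, the last holds). Time passes only in rows, so rows that do not move let the fingers close, or fill a call up. It gives the time, the measured TCP pose, the force, the opening and the grip force at its end, in the units of the state.
- sensors.sense(): the state, without advancing time (a new reading comes with each control period).
- cams.snapshot(name): name is "side" or "top"; returns the picture (384x512x3 uint8, red, green, blue); there is no depth.
- cams.camera_model(name): a dict with "fx", "fy", "cx", "cy" (pixels), "extrinsics" (4x4, takes a point from world to camera coordinates). Camera axes: x right, y down, z forward; pixel columns grow to the right and rows downward; lengths in m; the calibration is good to about 2 mm. A picture is of the moment at which its call begins. camera_model takes no time and is no camera call.
- order.sign_off(): hands the job in; it is judged then, once.
The state is a dict: "t": time; "q": joint angles; "qd": joint speeds; "tau": joint torques, N m; "tcp_pos": TCP position; "tool_rot": TCP orientation; "force": force on the tool from outside, world axes, zero at the start; "ft_torque": the same for the moment, N m; "finger_gap": opening from 0.0 (shut) to 1.0 (fully open); "gripper_force": force on a finger pad.
Only numpy, scipy, OpenCV 4.12 (cv2) and the standard library are available. Lean on these libraries where they do the work, as an engineer would, in place of code of your own. Each camera call takes 0.05 s, during which the arm holds its last target. There are 200 camera calls.

## Task

Latch the grey steel box: with a fingertip, push each of the two latch arms on the lid round on its pivot until its nose lies squarely over its own catch plate at the front of the box, and leave them there. Push the arms gently, without gripping or forcing them, and do not lift or shift the box or disturb the lug nuts on the lid, the cup or the torque wrench head.

Things in the scene. Friction and masses are not known exactly. Their poses are not given: they have to be found in the camera images.
- box: Closed grey steel ammo-style box, 155 (x) by 300 (y) by 180 mm high, about 4 kg, loose on the plywood shelf; its lid is shut and fixed. Origin: centre of the underside; z up, -x to its front (towards the robot), y along its length. The flat lid top, 180 mm up, carries two latch arms on upright pivots 180 mm apart and two loose lug nuts; two steel catch plates stick out at the front edge.
- latch_left (a joint): Angle of the latch arm at the box's +y end, rad, counter-clockwise from above. At 0, and equally at 6.28, it points along the box's -x, straight over its catch plate; at 3.14 along +x. Range -0.6 to 6.88: no stop at the catch. Starts between 0.7 and 5.58. Stiff pivot: turns at about 0.1 N m (2 N at 50 mm) and stays where left.
- left_pivot (a point): Pivot axis of the left latch arm, at lid-top height; box axes. The arm is a flat steel bar 18 mm wide, from a 28 mm round hub to a rounded nose ending 75 mm from the pivot; underside 3 mm, top 17 mm above the lid (hub and pin head up to 22 mm). It is pushed on its long sides; the arms cannot reach each other or the nuts.
- left_nose (a point): Point in the nose of the left latch arm, on its centre line 66 mm from the pivot, 10 mm above the lid top.
- left_catch (a point): Point on the centre line of the left catch plate, 66 mm from the pivot along the box's -x: exactly below the nose point when properly latched. The plate is 34 mm wide (y), sticks out 38 mm from the lid's front edge, top flush with the lid top. Box axes.
- latch_right (a joint): Angle of the latch arm at the box's -y end, rad, counter-clockwise from above. At 0, and equally at 6.28, it points along the box's -x, straight over its catch plate; at 3.14 along +x. Range -0.6 to 6.88: no stop at the catch. Starts between 0.7 and 5.58. Stiff pivot: turns at about 0.1 N m (2 N at 50 mm) and stays where left.
- right_pivot (a point): Pivot axis of the right latch arm, at lid-top height; box axes. The arm is a flat steel bar 18 mm wide, from a 28 mm round hub to a rounded nose ending 75 mm from the pivot; underside 3 mm, top 17 mm above the lid (hub and pin head up to 22 mm). It is pushed on its long sides; the arms cannot reach each other or the nuts.
- right_nose (a point): Point in the nose of the right latch arm, on its centre line 66 mm from the pivot, 10 mm above the lid top.
- right_catch (a point): Point on the centre line of the right catch plate, 66 mm from the pivot along the box's -x: exactly below the nose point when properly latched. The plate is 34 mm wide (y), sticks out 38 mm from the lid's front edge, top flush with the lid top. Box axes.
- nut_front_center (a point): Bystander: nickel lug nut standing loose on the lid, between the pivots near the lid's front edge; 21 mm across flats, 32 mm tall. Point at its centre, half-way up.
- nut_back_center (a point): Bystander: nickel lug nut standing loose on the lid, between the pivots near the lid's back edge; 21 mm across flats, 32 mm tall. Point at its centre, half-way up.
- cup_center (a point): Bystander: translucent green plastic cup standing on the shelf beside the box, 80 mm across the rim, 105 mm tall. Point at its centre, half-way up.
- wrench_head_center (a point): Bystander: steel torque wrench head with a black rubber foot lying on the shelf beside the box, 168 mm long, 46 mm wide, 42 mm high. Point at the middle of its length, 14 mm above the shelf.

How it is judged:
At the end, for the whole second after the job is handed in: The nose point of each latch arm is within 10 mm (seen from above) of the point on its catch plate, both arms are still, the box is upright within 15 mm of where it stood, and nuts, cup and torque wrench head are within 20 mm of where they stood (horizontal distance between left_nose and left_catch below 0.01 m and horizontal distance between right_nose and right_catch below 0.01 m and velocity of joint latch_left between -0.05 and 0.05 rad/s and velocity of joint latch_right between -0.05 and 0.05 rad/s and not (distance of nut_front_center from where it was at the start of the episode above 0.02 m) and not (distance of nut_back_center from where it was at the start of the episode above 0.02 m) and not (distance of cup_center from where it was at the start of the episode above 0.02 m) and not (distance of wrench_head_center from where it was at the start of the episode above 0.02 m) and distance of box from where it was at the start of the episode below 0.015 m and angle between box's own z axis and vertical below 0.03 rad); the robot touches nothing.
It fails at once if the box is lifted, tipped or shoved more than 15 mm (height (world z) of box above 0.008 m or distance of box from where it was at the start of the episode above 0.015 m or angle between box's own z axis and vertical above 0.06 rad).
It fails at once if a lug nut, the cup or the torque wrench head is moved more than 20 mm (distance of any of nut_front_center, nut_back_center, cup_center, wrench_head_center from where it was at the start of the episode above 0.02 m).
It fails at once if a latch arm is gripped or forced: more than 30 N between the fingers and the arms on the lid or the box (contact force between the fingers and box above 30 N).
It also fails if it takes over 58 s, if anything falls off the work surface, if the arm or the gripper's body presses on something with over 40 N, if the wrist force passes 120 N, or if a joint passes its speed limit or range.

## Working session

There is one attempt and no reset: what is moved stays moved. The work goes in short steps, Python scripts to look and compute and a tool call to move; the robot and the scene stay as the last step left them, time stands still between calls to the robot, and variables do not carry over. Pictures are saved under pics/ and viewed, at most 10 in all, crops included, and the job is handed in when it is done.

Besides the shell and the picture viewer there is one more tool, called after "Request:" as name([rows], argument=value, ...), one row to a line, values as JSON. move_arm: Moves the arm, as the interface text tells. Scaled input: -1 to 1 covers 25 mm each way for a shift and 30 degrees each way for a turn. Its arguments: {"type":"object","properties":{"targets":{"type":"array"},"claw":{"type":"number"},"newtons":{"type":"number"}},"required":["targets"]}

```bash
mkdir -p pics
python3 - <<'E'
from station import sensors,cams
import cv2
for n in("top","side"):
    im=cams.snapshot(n); cv2.imwrite(f"pics/{n}0.png",cv2.resize(im[:,:,::-1],(800,600),interpolation=cv2.INTER_CUBIC))
    m=cams.camera_model(n); print(n,m)
s=sensors.sense();print(s["t"],s["tcp_pos"],s["tool_rot"],s["force"],s["finger_gap"])
E
```

```text
top {'fx': 475.5958487108358, 'fy': 475.5958487108358, 'cx': 265.13070249000884, 'cy': 190.09275785908764, 'extrinsics': array([[-0.02379384, -0.99960658,  0.01485023, -0.00485794],
       [-0.99772491,  0.02280656, -0.06344176,  0.56411081],
       [ 0.06307812, -0.01632597, -0.99787505,  1.5101436 ],
       [ 0.        ,  0.        ,  0.        ,  1.        ]])}
side {'fx': 463.2107879164001, 'fy': 463.2107879164001, 'cx': 263.25357072048735, 'cy': 186.69208068301825, 'extrinsics': array([[-0.88125694, -0.47254151,  0.00952458,  0.50612514],
       [-0.37406504,  0.6850041 , -0.62517576,  0.29182276],
       [ 0.28889712, -0.55450329, -0.78042588,  1.05579997],
       [ 0.        ,  0.        ,  0.        ,  1.        ]])}
0.1 [ 0.18692132 -0.59569929  0.23040781] [ 9.88482214e-01  1.51333717e-01  2.14082371e-05 -1.00941355e-03] [ 0.48854983  0.50278546 -0.10821169] 1.001307313001277
```

View pics/top0.png

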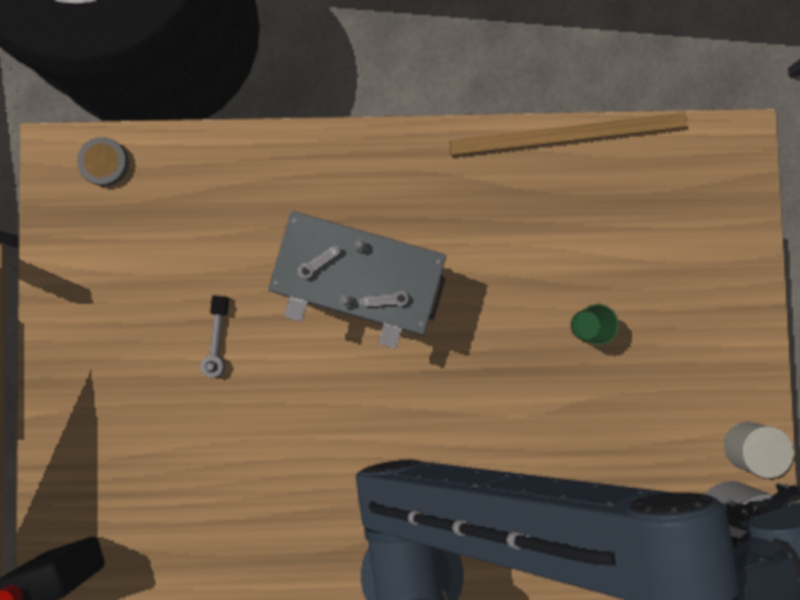

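View pics/side0.png

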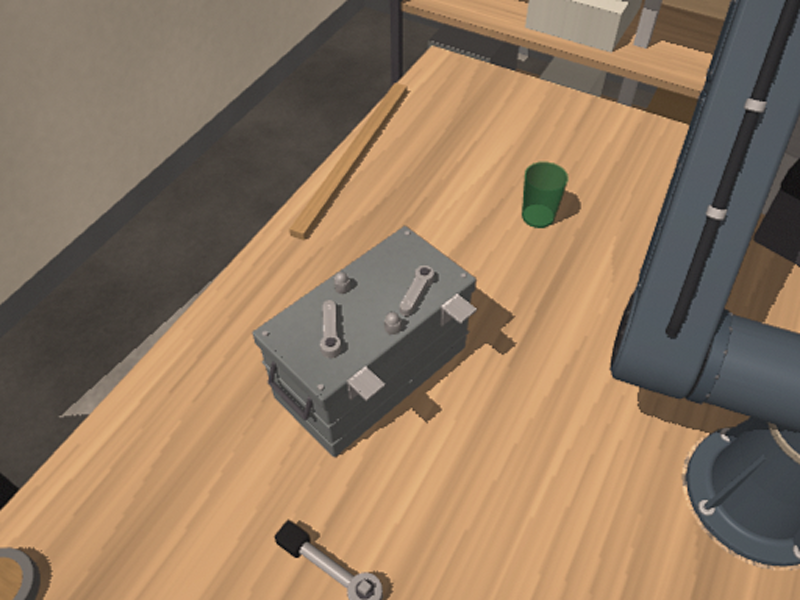

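The top view shows the left hub near (305,270) with its nose at (337,252). The right hub is near (402,299) with its nose at (367,302). The catch plates are at about (296,310) and (391,335), and the nuts at (363,247) and (349,301). I'll enlarge this area.

```bash
python3 - <<'E'
import cv2
a=cv2.imread("pics/top0.png")
from station import cams
im=cams.snapshot("top")[:,:,::-1][130:230,165:295]
cv2.imwrite("pics/crop.png",cv2.resize(im,None,fx=6,fy=6,interpolation=cv2.INTER_CUBIC))
E
cat > h.py <<'E'
import numpy as np
from station import cams
M=cams.camera_model("top");E=M["extrinsics"]
def w(u,v,z):
    d=E[:3,:3].T@np.array([(u-M["cx"])/M["fx"],(v-M["cy"])/M["fy"],1]);c=-E[:3,:3].T@E[:3,3]
    return (c+d*(z-c[2])/d[2])
def crop(u,v,z): return w(165+(u-2.5)/6,130+(v-2.5)/6,z)
E
```

```text
(no output)
```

View pics/crop.png

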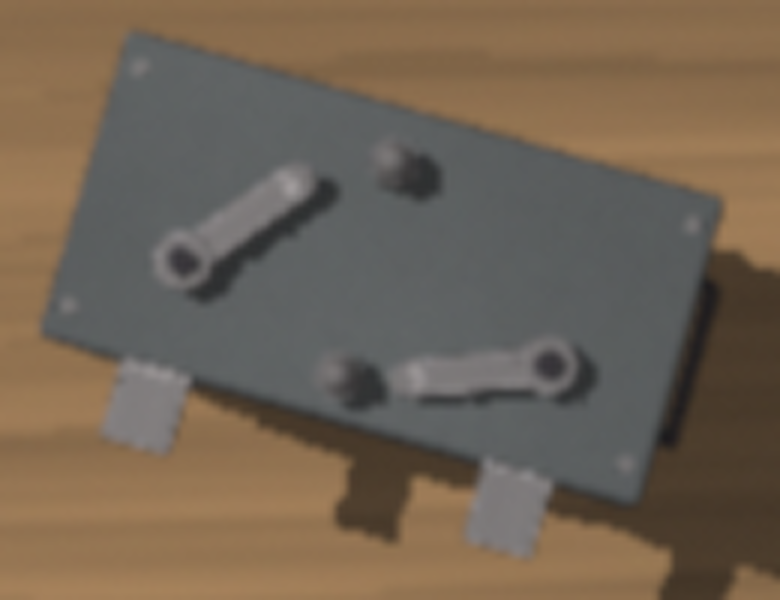

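The crop shows pivots at (183,262) and (551,366), noses at (305,172) and (398,381), and nuts at (392,160) and (345,372). The lid corners are (130,32), (720,200), (638,502) and (42,332).

Run:
```python
from h import *
np.set_printoptions(precision=4,suppress=True)
c=[crop(*p,.18)[:2] for p in[(130,32),(720,200),(638,502),(42,332)]]
print("corners",np.array(c)); 
ydir=(c[0]-c[1]+c[3]-c[2]);xdir=(c[0]-c[3]+c[1]-c[2]);ctr=sum(c)/4
print("ctr",ctr,"yaw",np.arctan2(-ydir[0],ydir[1]),np.arctan2(xdir[1],xdir[0]),np.linalg.norm(ydir)/2,np.linalg.norm(xdir)/2)
yaw=np.arctan2(-ydir[0],ydir[1]);ex=np.array([np.cos(yaw),np.sin(yaw)]);ey=np.array([-ex[1],ex[0]])
for n,p,q in(("L",(183,262),(305,172)),("R",(551,366),(398,381))):
    P=crop(*p,.202)[:2];N=crop(*q,.197)[:2];d=N-P
    b=[d@ex,d@ey];ang=np.arctan2(-b[1],-b[0])%(2*np.pi)
    print(n,"piv",P,"box",(P-ctr)@ex,(P-ctr)@ey,"nose",N,"len",np.linalg.norm(d),"ang",ang,"target",P-.066*ex)
for n,p in(("nb",(392,160)),("nf",(345,372))):print(n,crop(*p,.21)[:2])
print("plates",crop(146,406,.18)[:2],crop(509,508,.18)[:2]); print(ex,ey)
```

```text
corners [[ 0.7183  0.2084]
 [ 0.6308 -0.0733]
 [ 0.4868 -0.0303]
 [ 0.5746  0.2523]]
ctr [0.6026 0.0893] yaw -0.3010939791047559 -0.29301520751529464 0.2954773779149767 0.15027544537375648
L piv [0.6044 0.1817] box -0.025732136576463782 0.08884826213447798 nose [0.6465 0.1241] len 0.0713576918038494 ang 2.5021190810413447 target [0.5414 0.2013]
R piv [0.5514 0.0096] box -0.02532481484975398 -0.09123736952019754 nose [0.5463 0.082 ] len 0.07252641269741261 ang 5.084233786981862 target [0.4884 0.0292]
nb [0.6495 0.0821]
nf [0.5503 0.1059]
plates [0.5381 0.2032] [0.4854 0.0312]
[ 0.955  -0.2966] [0.2966 0.955 ]
```

Request:
move_arm([
  {"dx": 0.6, "dy": 0.96, "dz": 1, "rz": -0.29},
  {"dx": 0.6, "dy": 0.96, "dz": 1, "rz": -0.29},
  {"dx": 0.6, "dy": 0.96, "dz": 1, "rz": -0.29},
  {"dx": 0.6, "dy": 0.96, "rz": -0.29},
  {"dx": 0.6, "dy": 0.96},
  {"dx": 0.6, "dy": 0.96},
  {"dx": 0.6, "dy": 0.96},
  {"dx": 0.6, "dy": 0.96},
  {"dx": 0.6, "dy": 0.96},
  {"dx": 0.6, "dy": 0.96},
], claw=0, newtons=20)

```text
schema error: expected keys dx, dy, dz, rx, ry, rz
```

Request:
move_arm([
  {"dx": 0.6, "dy": 0.96},
  {"dx": 0.6, "dy": 0.96},
  {"dx": 0.6, "dy": 0.96},
  {"dx": 0.6, "dy": 0.96},
  {"dx": 0.6, "dy": 0.96},
  {"dx": 0.6, "dy": 0.96},
  {"dx": 0.6, "dy": 0.96},
  {"dx": 0.6, "dy": 0.96},
  {"dx": 0.6, "dy": 0.96},
  {"dx": 0.6, "dy": 0.96},
])

```text
schema error: expected keys dx, dy, dz, rx, ry, rz
```

Run:
```python
from station import sensors
from scipy.spatial.transform import Rotation as R
s=sensors.sense();print(s["t"],s["tcp_pos"],R.from_quat(s["tool_rot"]).as_matrix().round(3),s["force"],s["finger_gap"],s["q"])
```

```text
0.15 [ 0.18692378 -0.5958226   0.23053975] [[ 0.954  0.299 -0.   ]
 [ 0.299 -0.954  0.002]
 [ 0.    -0.002 -1.   ]] [-0.16965789 -0.23978771  0.1776299 ] 1.0008656071714754 [-1.44551310e+00  5.28284265e-01  1.43360554e+00  2.64841713e-05
  1.18139393e+00 -1.78480616e-01]
```

All six keys are required.

Request:
move_arm([
  {"dx": 0.6, "dy": 0.96, "dz": 1, "rx": 0, "ry": 0, "rz": -0.29},
  {"dx": 0.6, "dy": 0.96, "dz": 1, "rx": 0, "ry": 0, "rz": -0.29},
  {"dx": 0.6, "dy": 0.96, "dz": 1, "rx": 0, "ry": 0, "rz": -0.29},
  {"dx": 0.6, "dy": 0.96, "dz": 0, "rx": 0, "ry": 0, "rz": -0.29},
  {"dx": 0.6, "dy": 0.96, "dz": 0, "rx": 0, "ry": 0, "rz": 0},
  {"dx": 0.6, "dy": 0.96, "dz": 0, "rx": 0, "ry": 0, "rz": 0},
  {"dx": 0.6, "dy": 0.96, "dz": 0, "rx": 0, "ry": 0, "rz": 0},
  {"dx": 0.6, "dy": 0.96, "dz": 0, "rx": 0, "ry": 0, "rz": 0},
  {"dx": 0.6, "dy": 0.96, "dz": 0, "rx": 0, "ry": 0, "rz": 0},
  {"dx": 0.6, "dy": 0.96, "dz": 0, "rx": 0, "ry": 0, "rz": 0},
], claw=0, newtons=20)

```text
t: 1.4
tcp_pos: [0.3373, -0.3553, 0.3061]
tool_rot: [0.988, -0.151, -0.0, -0.0]
force: [0.6, -0.5, -0.0]
finger_gap: -0.001
gripper_force: 0.0
```

Request:
move_arm([
  {"dx": 0.6, "dy": 0.96, "dz": 0, "rx": 0, "ry": 0, "rz": 0},
  {"dx": 0.6, "dy": 0.96, "dz": 0, "rx": 0, "ry": 0, "rz": 0},
  {"dx": 0.6, "dy": 0.96, "dz": 0, "rx": 0, "ry": 0, "rz": 0},
  {"dx": 0.6, "dy": 0.96, "dz": 0, "rx": 0, "ry": 0, "rz": 0},
  {"dx": 0.6, "dy": 0.96, "dz": 0, "rx": 0, "ry": 0, "rz": 0},
  {"dx": 0.6, "dy": 0.96, "dz": 0, "rx": 0, "ry": 0, "rz": 0},
  {"dx": 0.6, "dy": 0.96, "dz": 0, "rx": 0, "ry": 0, "rz": 0},
  {"dx": 0.6, "dy": 0.96, "dz": 0, "rx": 0, "ry": 0, "rz": 0},
  {"dx": 0.6, "dy": 0.96, "dz": 0, "rx": 0, "ry": 0, "rz": 0},
  {"dx": 0.6, "dy": 0.96, "dz": 0, "rx": 0, "ry": 0, "rz": 0},
])

```text
t: 2.65
tcp_pos: [0.4872, -0.1154, 0.3061]
tool_rot: [0.989, -0.151, -0.0, -0.0]
force: [-0.2, 0.4, 0.8]
finger_gap: 0.0
gripper_force: 0.0
```

Request:
move_arm([
  {"dx": 0.6, "dy": 0.96, "dz": 0, "rx": 0, "ry": 0, "rz": 0},
  {"dx": 0.6, "dy": 0.96, "dz": 0, "rx": 0, "ry": 0, "rz": 0},
  {"dx": 0.6, "dy": 0.96, "dz": 0, "rx": 0, "ry": 0, "rz": 0},
  {"dx": 0.6, "dy": 0.96, "dz": 0, "rx": 0, "ry": 0, "rz": 0},
  {"dx": 0.6, "dy": 0.96, "dz": 0, "rx": 0, "ry": 0, "rz": 0},
  {"dx": 0.6, "dy": 0.96, "dz": 0, "rx": 0, "ry": 0, "rz": 0},
  {"dx": 0.5, "dy": 0.96, "dz": 0, "rx": 0, "ry": 0, "rz": 0},
  {"dx": 0, "dy": 0, "dz": 0, "rx": 0, "ry": 0, "rz": 0},
  {"dx": 0, "dy": 0, "dz": 0, "rx": 0, "ry": 0, "rz": 0},
  {"dx": 0, "dy": 0, "dz": 0, "rx": 0, "ry": 0, "rz": 0},
])

```text
t: 3.9
tcp_pos: [0.589, 0.0508, 0.3062]
tool_rot: [0.988, -0.152, -0.0, 0.0]
force: [0.5, 0.6, 0.3]
finger_gap: -0.003
gripper_force: 0.0
```

Run:
```python
from station import sensors
from scipy.spatial.transform import Rotation as R
s=sensors.sense();print(s["t"],s["tcp_pos"],R.from_quat(s["tool_rot"]).as_matrix().round(3),s["force"],s["finger_gap"],s["q"])
```

```text
3.9 [0.5890262  0.05084303 0.30623767] [[ 0.954 -0.3   -0.001]
 [-0.3   -0.954 -0.   ]
 [-0.     0.    -1.   ]] [0.50950838 0.57780666 0.34948735] -0.003368872468626679 [-1.02608403e-01  4.05640026e-01  1.42682567e+00 -3.18668678e-04
  1.30965918e+00  1.77282755e+00]
```

```bash
cat > path.py <<'E'
import numpy as np
ex=np.array([.955,-.2966]);ey=np.array([.2966,.955])
def finger(P,phi,sgn,r=.045):
    # sgn +1: ccw push
    d=-(np.cos(phi)*ex+np.sin(phi)*ey); m=sgn*np.array([-d[1],d[0]])
    off=.009+.011*abs(m@ex)+.0145*abs(m@ey)
    return np.array(P)+r*d-off*m
def rows(P,a,b,sgn,n,start):
    pts=[np.array(start)]+[finger(P,p,sgn) for p in np.linspace(a,b,n+1)]
    for k in range(1,len(pts)): print(k,np.round((pts[k]-pts[k-1])/.025,2),pts[k].round(4))
E
python3 - <<'E'
from path import *
rows([.5514,.0096],5.08,6.28,1,12,[.589,.0548])
print('L');rows([.6044,.1817],2.5,0,-1,24,[.665,.165])
E
```

```text
1 [-0.65  0.05] [0.5728 0.0561]
2 [-0.16  0.08] [0.5689 0.0582]
3 [-0.17  0.07] [0.5647 0.0599]
4 [-0.18  0.05] [0.5601 0.0611]
5 [-0.19  0.03] [0.5553 0.0619]
6 [-0.2   0.01] [0.5502 0.0622]
7 [-0.21 -0.02] [0.5449 0.0618]
8 [-0.21 -0.04] [0.5396 0.0607]
9 [-0.21 -0.07] [0.5344 0.059 ]
10 [-0.21 -0.1 ] [0.5292 0.0567]
11 [-0.2  -0.12] [0.5243 0.0536]
12 [-0.18 -0.15] [0.5197 0.0499]
13 [-0.17 -0.17] [0.5155 0.0455]
L
1 [-0.49 -0.15] [0.6529 0.1613]
2 [-0.1 -0.2] [0.6504 0.1563]
3 [-0.13 -0.19] [0.6472 0.1515]
4 [-0.15 -0.18] [0.6434 0.1471]
5 [-0.18 -0.16] [0.639  0.1431]
6 [-0.2  -0.14] [0.6339 0.1396]
7 [-0.22 -0.11] [0.6284 0.1368]
8 [-0.24 -0.09] [0.6224 0.1346]
9 [-0.25 -0.05] [0.6161 0.1333]
10 [-0.25 -0.02] [0.6099 0.1327]
11 [-0.15 -0.04] [0.6061 0.1318]
12 [-0.16 -0.02] [0.602  0.1313]
13 [-0.17 -0.01] [0.5977 0.1311]
14 [-0.18  0.01] [0.5932 0.1315]
15 [-0.18  0.03] [0.5886 0.1323]
16 [-0.19  0.06] [0.5839 0.1337]
17 [-0.19  0.08] [0.5793 0.1357]
18 [-0.18  0.11] [0.5747 0.1383]
19 [-0.17  0.13] [0.5704 0.1416]
20 [-0.16  0.16] [0.5664 0.1455]
21 [-0.14  0.18] [0.5628 0.15  ]
22 [-0.12  0.2 ] [0.5597 0.155 ]
23 [-0.1   0.22] [0.5572 0.1605]
24 [-0.07  0.24] [0.5555 0.1664]
25 [-0.04  0.25] [0.5545 0.1726]
```

Request:
move_arm([
  {"dx": 0, "dy": 0.16, "dz": -1, "rx": 0, "ry": 0, "rz": 0},
  {"dx": 0, "dy": 0, "dz": -1, "rx": 0, "ry": 0, "rz": 0},
  {"dx": 0, "dy": 0, "dz": -1, "rx": 0, "ry": 0, "rz": 0},
  {"dx": 0, "dy": 0, "dz": -0.5, "rx": 0, "ry": 0, "rz": 0},
  {"dx": 0, "dy": 0, "dz": -0.4, "rx": 0, "ry": 0, "rz": 0},
  {"dx": 0, "dy": 0, "dz": -0.4, "rx": 0, "ry": 0, "rz": 0},
  {"dx": 0, "dy": 0, "dz": -0.2, "rx": 0, "ry": 0, "rz": 0},
  {"dx": 0, "dy": 0, "dz": -0.2, "rx": 0, "ry": 0, "rz": 0},
  {"dx": 0, "dy": 0, "dz": 0, "rx": 0, "ry": 0, "rz": 0},
  {"dx": 0, "dy": 0, "dz": 0, "rx": 0, "ry": 0, "rz": 0},
])

```text
t: 5.15
tcp_pos: [0.5897, 0.0557, 0.1891]
tool_rot: [0.989, -0.151, 0.0, -0.0]
force: [-0.2, 0.2, 0.4]
finger_gap: -0.002
gripper_force: 0.0
```

Request:
move_arm([
  {"dx": -0.33, "dy": 0.02, "dz": -0.08, "rx": 0, "ry": 0, "rz": 0},
  {"dx": -0.32, "dy": 0.03, "dz": 0, "rx": 0, "ry": 0, "rz": 0},
  {"dx": -0.16, "dy": 0.08, "dz": 0, "rx": 0, "ry": 0, "rz": 0},
  {"dx": -0.17, "dy": 0.07, "dz": 0, "rx": 0, "ry": 0, "rz": 0},
  {"dx": -0.18, "dy": 0.05, "dz": 0, "rx": 0, "ry": 0, "rz": 0},
  {"dx": -0.19, "dy": 0.03, "dz": 0, "rx": 0, "ry": 0, "rz": 0},
  {"dx": -0.2, "dy": 0.01, "dz": 0, "rx": 0, "ry": 0, "rz": 0},
  {"dx": -0.21, "dy": -0.02, "dz": 0, "rx": 0, "ry": 0, "rz": 0},
  {"dx": -0.21, "dy": -0.04, "dz": 0, "rx": 0, "ry": 0, "rz": 0},
  {"dx": -0.21, "dy": -0.07, "dz": 0, "rx": 0, "ry": 0, "rz": 0},
])

```text
t: 6.4
tcp_pos: [0.5347, 0.0597, 0.1869]
tool_rot: [0.988, -0.151, 0.0, -0.0]
force: [3.2, 0.4, 0.8]
finger_gap: 0.001
gripper_force: 1.3
```

Request:
move_arm([
  {"dx": -0.21, "dy": -0.1, "dz": 0, "rx": 0, "ry": 0, "rz": 0},
  {"dx": -0.2, "dy": -0.12, "dz": 0, "rx": 0, "ry": 0, "rz": 0},
  {"dx": -0.18, "dy": -0.15, "dz": 0, "rx": 0, "ry": 0, "rz": 0},
  {"dx": -0.08, "dy": -0.08, "dz": 0, "rx": 0, "ry": 0, "rz": 0},
  {"dx": -0.04, "dy": -0.04, "dz": 0, "rx": 0, "ry": 0, "rz": 0},
  {"dx": 0, "dy": 0, "dz": 0, "rx": 0, "ry": 0, "rz": 0},
  {"dx": 0, "dy": 0, "dz": 0, "rx": 0, "ry": 0, "rz": 0},
  {"dx": 0, "dy": 0, "dz": 0, "rx": 0, "ry": 0, "rz": 0},
  {"dx": 0, "dy": 0, "dz": 0, "rx": 0, "ry": 0, "rz": 0},
  {"dx": 0, "dy": 0, "dz": 0, "rx": 0, "ry": 0, "rz": 0},
])

```text
t: 7.65
tcp_pos: [0.5169, 0.0475, 0.1867]
tool_rot: [0.989, -0.151, -0.0, 0.0]
force: [0.7, 0.1, 0.5]
finger_gap: -0.001
gripper_force: 0.4
```

Run:
```python
from station import cams
import cv2
a=cams.snapshot("top")[:,:,::-1][120:240,165:295]; b=cams.snapshot("side")[:,:,::-1][130:300,150:320]
a=cv2.resize(a,(400,370),interpolation=cv2.INTER_CUBIC);b=cv2.resize(b,(370,370),interpolation=cv2.INTER_CUBIC)
cv2.imwrite("pics/r1.png",cv2.hconcat([a,b]))
```

```text
(no output)
```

View pics/r1.png

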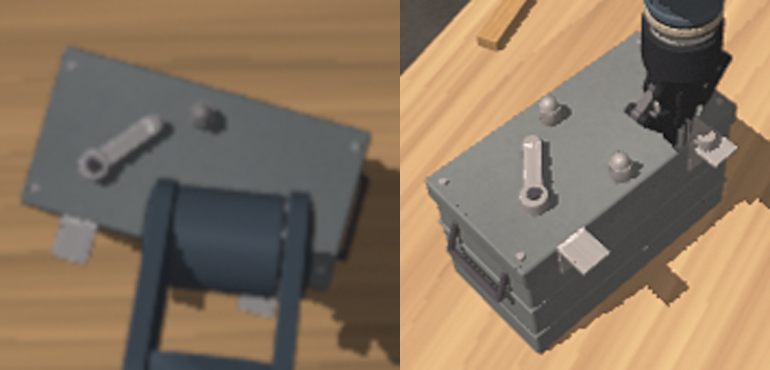

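The side view shows the right nose over its plate, slightly short of centre. The nuts and the box haven't moved. I'll finish the last 2 mm, retreat, and go to the left arm.

Request:
move_arm([
  {"dx": -0.03, "dy": -0.05, "dz": 0, "rx": 0, "ry": 0, "rz": 0},
  {"dx": -0.02, "dy": -0.05, "dz": 0, "rx": 0, "ry": 0, "rz": 0},
  {"dx": 0, "dy": 0, "dz": 0, "rx": 0, "ry": 0, "rz": 0},
  {"dx": 0, "dy": 0, "dz": 0, "rx": 0, "ry": 0, "rz": 0},
  {"dx": 0.06, "dy": 0.2, "dz": 0, "rx": 0, "ry": 0, "rz": 0},
  {"dx": 0.06, "dy": 0.2, "dz": 0, "rx": 0, "ry": 0, "rz": 0},
  {"dx": 0, "dy": 0, "dz": 1, "rx": 0, "ry": 0, "rz": 0},
  {"dx": 0, "dy": 0, "dz": 1, "rx": 0, "ry": 0, "rz": 0},
  {"dx": 0, "dy": 0, "dz": 1, "rx": 0, "ry": 0, "rz": 0},
  {"dx": 0, "dy": 0, "dz": 1, "rx": 0, "ry": 0, "rz": 0},
])

```text
t: 9.0
tcp_pos: [0.519, 0.055, 0.2876]
tool_rot: [0.989, -0.151, 0.0, 0.0]
force: [1.1, 0.2, 0.1]
finger_gap: -0.0
gripper_force: 0.0
```

Request:
move_arm([
  {"dx": 0.86, "dy": 0.64, "dz": 0, "rx": 0, "ry": 0, "rz": 0},
  {"dx": 0.86, "dy": 0.64, "dz": 0, "rx": 0, "ry": 0, "rz": 0},
  {"dx": 0.86, "dy": 0.64, "dz": 0, "rx": 0, "ry": 0, "rz": 0},
  {"dx": 0.86, "dy": 0.64, "dz": 0, "rx": 0, "ry": 0, "rz": 0},
  {"dx": 0.86, "dy": 0.64, "dz": 0, "rx": 0, "ry": 0, "rz": 0},
  {"dx": 0.86, "dy": 0.64, "dz": 0, "rx": 0, "ry": 0, "rz": 0},
  {"dx": 0.86, "dy": 0.64, "dz": 0, "rx": 0, "ry": 0, "rz": 0},
  {"dx": 0, "dy": 0, "dz": 0, "rx": 0, "ry": 0, "rz": 0},
  {"dx": 0, "dy": 0, "dz": 0, "rx": 0, "ry": 0, "rz": 0},
  {"dx": 0, "dy": 0, "dz": 0, "rx": 0, "ry": 0, "rz": 0},
])

```text
t: 10.25
tcp_pos: [0.6687, 0.1664, 0.2869]
tool_rot: [0.988, -0.151, -0.0, 0.0]
force: [-0.2, -0.4, 0.5]
finger_gap: 0.001
gripper_force: 0.0
```

Run:
```python
from station import cams
import cv2
b=cams.snapshot("side")[:,:,::-1][130:290,150:320]
cv2.imwrite("pics/r2.png",cv2.resize(b,None,fx=3.5,fy=3.5,interpolation=cv2.INTER_CUBIC))
```

```text
(no output)
```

View pics/r2.png

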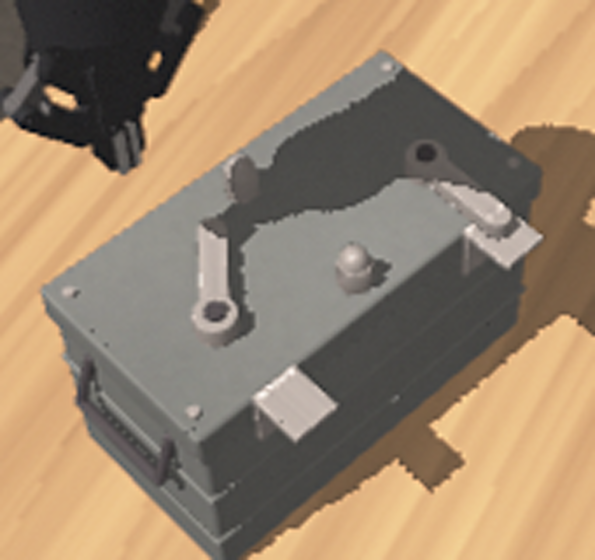

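The right arm's nose, around (493,213), lies over its plate. The hub is at (426,153). I'll measure the angle while descending by the left arm.

```bash
cat >> h.py <<'E'
def side(u,v,z,x0=150,y0=130,f=3.5):
    M=cams.camera_model("side");E=M["extrinsics"]
    u=x0+(u+.5)/f-.5;v=y0+(v+.5)/f-.5
    d=E[:3,:3].T@np.array([(u-M["cx"])/M["fx"],(v-M["cy"])/M["fy"],1]);c=-E[:3,:3].T@E[:3,3]
    return (c+d*(z-c[2])/d[2])[:2]
E
python3 - <<'E'
from h import *
ex=np.array([.955,-.2966]);ey=np.array([.2966,.955])
for h,n in(((426,153),(493,210)),((426,153),(488,206))):
    P=side(*h,.202);N=side(*n,.197);d=N-P;print(P,N,np.linalg.norm(d),"err rad",np.arctan2(-d@ey,-d@ex), "target",P-.066*ex)
print("Lpiv",side(217,312,.202),"Lnose",side(212,232,.197))
E
```

```text
[0.54833923 0.01369237] [0.49105839 0.03147938] 0.059978934589852186 err rad 4.8335184235383484e-05 target [0.48530923 0.03326797]
[0.54833923 0.01369237] [0.49526864 0.03009268] 0.05554690312359504 err rad 0.0014121191493871035 target [0.48530923 0.03326797]
Lpiv [0.60029992 0.18420548] Lnose [0.63762441 0.13146855]
```

Request:
move_arm([
  {"dx": 0, "dy": 0, "dz": -1, "rx": 0, "ry": 0, "rz": 0},
  {"dx": 0, "dy": 0, "dz": -1, "rx": 0, "ry": 0, "rz": 0},
  {"dx": 0, "dy": 0, "dz": -0.8, "rx": 0, "ry": 0, "rz": 0},
  {"dx": 0, "dy": 0, "dz": -0.4, "rx": 0, "ry": 0, "rz": 0},
  {"dx": 0, "dy": 0, "dz": -0.4, "rx": 0, "ry": 0, "rz": 0},
  {"dx": 0, "dy": 0, "dz": -0.2, "rx": 0, "ry": 0, "rz": 0},
  {"dx": 0, "dy": 0, "dz": -0.2, "rx": 0, "ry": 0, "rz": 0},
  {"dx": 0, "dy": 0, "dz": 0, "rx": 0, "ry": 0, "rz": 0},
  {"dx": 0, "dy": 0, "dz": 0, "rx": 0, "ry": 0, "rz": 0},
  {"dx": 0, "dy": 0, "dz": 0, "rx": 0, "ry": 0, "rz": 0},
])

```text
t: 11.55
tcp_pos: [0.6697, 0.167, 0.1872]
tool_rot: [0.989, -0.151, 0.0, -0.0]
force: [0.6, 1.2, -0.3]
finger_gap: -0.001
gripper_force: 0.0
```

The right arm is aligned. Now I'll push the left one.

Request:
move_arm([
  {"dx": -0.33, "dy": -0.11, "dz": 0, "rx": 0, "ry": 0, "rz": 0},
  {"dx": -0.33, "dy": -0.11, "dz": 0, "rx": 0, "ry": 0, "rz": 0},
  {"dx": -0.1, "dy": -0.2, "dz": 0, "rx": 0, "ry": 0, "rz": 0},
  {"dx": -0.13, "dy": -0.19, "dz": 0, "rx": 0, "ry": 0, "rz": 0},
  {"dx": -0.15, "dy": -0.18, "dz": 0, "rx": 0, "ry": 0, "rz": 0},
  {"dx": -0.18, "dy": -0.16, "dz": 0, "rx": 0, "ry": 0, "rz": 0},
  {"dx": -0.2, "dy": -0.14, "dz": 0, "rx": 0, "ry": 0, "rz": 0},
  {"dx": -0.22, "dy": -0.11, "dz": 0, "rx": 0, "ry": 0, "rz": 0},
  {"dx": -0.24, "dy": -0.09, "dz": 0, "rx": 0, "ry": 0, "rz": 0},
  {"dx": -0.25, "dy": -0.05, "dz": 0, "rx": 0, "ry": 0, "rz": 0},
])

```text
t: 12.8
tcp_pos: [0.616, 0.133, 0.1868]
tool_rot: [0.989, -0.151, 0.0, 0.0]
force: [2.2, 0.7, -0.1]
finger_gap: 0.0
gripper_force: 1.1
```

Request:
move_arm([
  {"dx": -0.25, "dy": -0.02, "dz": 0, "rx": 0, "ry": 0, "rz": 0},
  {"dx": -0.15, "dy": -0.04, "dz": 0, "rx": 0, "ry": 0, "rz": 0},
  {"dx": -0.16, "dy": -0.02, "dz": 0, "rx": 0, "ry": 0, "rz": 0},
  {"dx": -0.17, "dy": -0.01, "dz": 0, "rx": 0, "ry": 0, "rz": 0},
  {"dx": -0.18, "dy": 0.01, "dz": 0, "rx": 0, "ry": 0, "rz": 0},
  {"dx": -0.18, "dy": 0.03, "dz": 0, "rx": 0, "ry": 0, "rz": 0},
  {"dx": -0.19, "dy": 0.06, "dz": 0, "rx": 0, "ry": 0, "rz": 0},
  {"dx": -0.19, "dy": 0.08, "dz": 0, "rx": 0, "ry": 0, "rz": 0},
  {"dx": -0.18, "dy": 0.11, "dz": 0, "rx": 0, "ry": 0, "rz": 0},
  {"dx": -0.17, "dy": 0.13, "dz": 0, "rx": 0, "ry": 0, "rz": 0},
])

```text
t: 14.05
tcp_pos: [0.5704, 0.1416, 0.1868]
tool_rot: [0.989, -0.151, 0.0, 0.0]
force: [3.5, -1.1, 1.2]
finger_gap: 0.0
gripper_force: 1.3
```

Request:
move_arm([
  {"dx": -0.16, "dy": 0.16, "dz": 0, "rx": 0, "ry": 0, "rz": 0},
  {"dx": -0.14, "dy": 0.18, "dz": 0, "rx": 0, "ry": 0, "rz": 0},
  {"dx": -0.12, "dy": 0.2, "dz": 0, "rx": 0, "ry": 0, "rz": 0},
  {"dx": -0.1, "dy": 0.22, "dz": 0, "rx": 0, "ry": 0, "rz": 0},
  {"dx": -0.06, "dy": 0.2, "dz": 0, "rx": 0, "ry": 0, "rz": 0},
  {"dx": -0.02, "dy": 0.06, "dz": 0, "rx": 0, "ry": 0, "rz": 0},
  {"dx": 0, "dy": 0, "dz": 0, "rx": 0, "ry": 0, "rz": 0},
  {"dx": 0, "dy": 0, "dz": 0, "rx": 0, "ry": 0, "rz": 0},
  {"dx": 0, "dy": 0, "dz": 0, "rx": 0, "ry": 0, "rz": 0},
  {"dx": 0, "dy": 0, "dz": 0, "rx": 0, "ry": 0, "rz": 0},
])

```text
t: 15.3
tcp_pos: [0.5552, 0.1673, 0.1866]
tool_rot: [0.988, -0.151, -0.001, -0.0]
force: [-0.9, -0.1, 0.7]
finger_gap: -0.002
gripper_force: 0.2
```

Run:
```python
from station import cams
import cv2
b=cams.snapshot("side")[:,:,::-1][130:290,150:320]
cv2.imwrite("pics/l1.png",cv2.resize(b,None,fx=3.5,fy=3.5,interpolation=cv2.INTER_CUBIC))
```

```text
(no output)
```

View pics/l1.png

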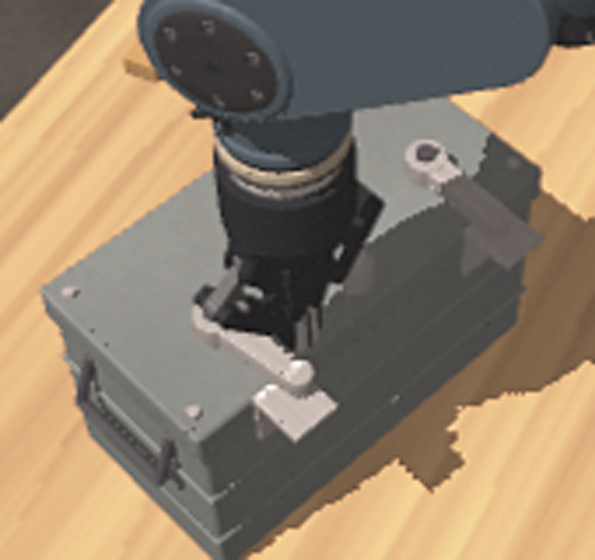

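The left nose, around (297,372), is just short of the middle of its plate, as planned with 5 mm to go. I'll finish, retreat, lift and move clear.

Request:
move_arm([
  {"dx": -0.01, "dy": 0.08, "dz": 0, "rx": 0, "ry": 0, "rz": 0},
  {"dx": -0.01, "dy": 0.08, "dz": 0, "rx": 0, "ry": 0, "rz": 0},
  {"dx": -0.01, "dy": 0.05, "dz": 0, "rx": 0, "ry": 0, "rz": 0},
  {"dx": 0, "dy": 0, "dz": 0, "rx": 0, "ry": 0, "rz": 0},
  {"dx": -0.06, "dy": -0.2, "dz": 0, "rx": 0, "ry": 0, "rz": 0},
  {"dx": -0.06, "dy": -0.2, "dz": 0, "rx": 0, "ry": 0, "rz": 0},
  {"dx": 0, "dy": 0, "dz": 1, "rx": 0, "ry": 0, "rz": 0},
  {"dx": 0, "dy": 0, "dz": 1, "rx": 0, "ry": 0, "rz": 0},
  {"dx": 0, "dy": 0, "dz": 1, "rx": 0, "ry": 0, "rz": 0},
  {"dx": 0, "dy": 0, "dz": 1, "rx": 0, "ry": 0, "rz": 0},
])

```text
t: 16.6
tcp_pos: [0.5517, 0.1623, 0.2876]
tool_rot: [0.988, -0.151, -0.0, -0.0]
force: [0.3, 0.3, -0.7]
finger_gap: -0.001
gripper_force: 0.0
```

Request:
move_arm([
  {"dx": -0.2, "dy": -1, "dz": 0.5, "rx": 0, "ry": 0, "rz": 0},
  {"dx": -0.2, "dy": -1, "dz": 0.5, "rx": 0, "ry": 0, "rz": 0},
  {"dx": -0.2, "dy": -1, "dz": 0, "rx": 0, "ry": 0, "rz": 0},
  {"dx": -0.2, "dy": -1, "dz": 0, "rx": 0, "ry": 0, "rz": 0},
  {"dx": -0.2, "dy": -1, "dz": 0, "rx": 0, "ry": 0, "rz": 0},
  {"dx": -0.2, "dy": -1, "dz": 0, "rx": 0, "ry": 0, "rz": 0},
  {"dx": -0.2, "dy": -1, "dz": 0, "rx": 0, "ry": 0, "rz": 0},
  {"dx": -0.2, "dy": -1, "dz": 0, "rx": 0, "ry": 0, "rz": 0},
  {"dx": -0.2, "dy": -1, "dz": 0, "rx": 0, "ry": 0, "rz": 0},
  {"dx": -0.2, "dy": -1, "dz": 0, "rx": 0, "ry": 0, "rz": 0},
])

```text
t: 17.85
tcp_pos: [0.5015, -0.0883, 0.3118]
tool_rot: [0.988, -0.151, 0.0, -0.0]
force: [0.7, -0.2, 0.5]
finger_gap: -0.001
gripper_force: 0.0
```

Request:
move_arm([
  {"dx": 0, "dy": -1, "dz": 0, "rx": 0, "ry": 0, "rz": 0},
  {"dx": 0, "dy": -1, "dz": 0, "rx": 0, "ry": 0, "rz": 0},
  {"dx": 0, "dy": -1, "dz": 0, "rx": 0, "ry": 0, "rz": 0},
  {"dx": 0, "dy": -1, "dz": 0, "rx": 0, "ry": 0, "rz": 0},
  {"dx": 0, "dy": -1, "dz": 0, "rx": 0, "ry": 0, "rz": 0},
  {"dx": 0, "dy": -1, "dz": 0, "rx": 0, "ry": 0, "rz": 0},
  {"dx": 0, "dy": -1, "dz": 0, "rx": 0, "ry": 0, "rz": 0},
  {"dx": 0, "dy": -1, "dz": 0, "rx": 0, "ry": 0, "rz": 0},
  {"dx": 0, "dy": 0, "dz": 0, "rx": 0, "ry": 0, "rz": 0},
  {"dx": 0, "dy": 0, "dz": 0, "rx": 0, "ry": 0, "rz": 0},
])

```text
t: 19.1
tcp_pos: [0.5018, -0.2871, 0.3116]
tool_rot: [0.988, -0.151, -0.0, -0.001]
force: [0.0, -0.9, -0.2]
finger_gap: -0.003
gripper_force: 0.0
```

Run:
```python
from station import cams
import cv2
im=cams.snapshot("top")[:,:,::-1][130:230,165:295]
cv2.imwrite("pics/end.png",cv2.resize(im,None,fx=6,fy=6,interpolation=cv2.INTER_CUBIC))
```

```text
(no output)
```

View pics/end.png

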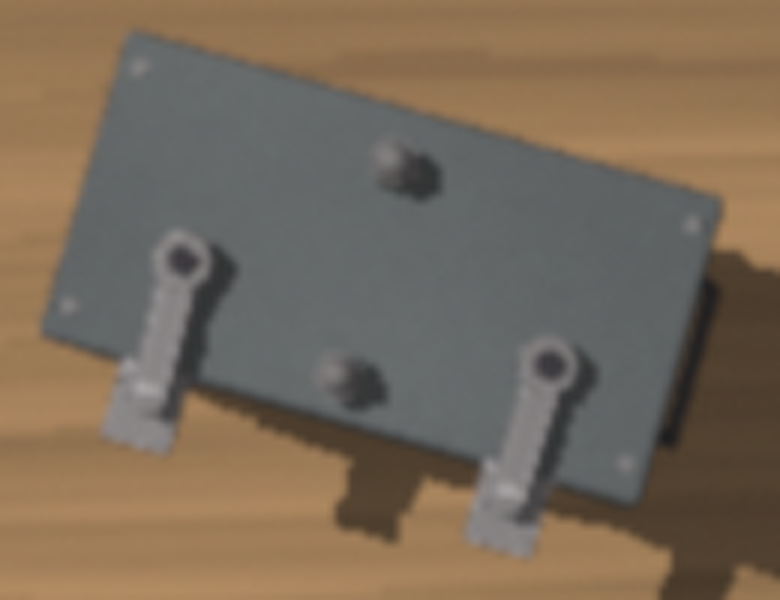

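Both arms lie along the box's front direction, from hub (183,260) to nose (147,398) and from hub (551,364) to nose (508,505). Each is within about 2° and centred over its plate. The box and nuts are unmoved, so I'm handing the job in.

```bash
python3 -c "
from station import order
print(order.sign_off())"
```

```text
the job is handed in; nothing more can be done
None
```

I pushed both latch arms round until their noses lay over their catch plates, each within about 2° of straight in the last top view. The box and nuts had not moved, the robot was clear of everything, and I handed the job in at about 19 s; the hand-in gave no verdict.

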